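# Wipe the weighing pan clean with the scraper

## Robot

A 7-joint arm with a two-finger parallel gripper is mounted at the origin on a cart in front of the work surface, level with it; the furniture and walls round the work are solid. World frame = base frame: x ahead of the robot, y to its left, z up, the work surface at z = 0. Lengths are in m, angles in rad, forces in N, time in s.
With the tool pointing down it reaches from about 0.4 to 0.85 m from the base axis. Payload 10.4 kg.
Tool frame: the origin (TCP) lies at the very end of the fingers, on their centre line; the grasp point (between the pads) lies 19 mm behind it; z points along the fingers, y is the line along which they close (so a half turn about z gives the same grasp; the last joint's range is limited). The gripper opens to 87 mm and grips with 3 to 60 N. Pads are 19 mm wide; open, the fingers measure 117 mm over their backs; the gripper's body (75 mm by 190 mm) begins 51 mm behind the grasp point.
Start: joints at [-1.159, 0.332, -0.065, 1.46, 0.022, 1.35, -0.088], TCP at [0.263, 0.567, 0.223] pointing down, gripper open.
Joint ranges: [-2.6, 2.6], [-0.5, 2.12], [-1.47, 1.34], [0.16, 2.42], [-1.27, 4.41], [0.06, 2.06], [-2.6, 2.6]. Speed limits (rad/s): [2.22, 2.22, 2.79, 2.79, 3.14, 3.14, 3.14].

## Interface

Orientations are given as a unit quaternion [x, y, z, w].
In Python, from bench import * gives the robot as it stands.
- The arm moves only by the tool step_arm, never from a script. Its arguments are lists of equal length, an entry for each row: "delta_pos": the shift along the world's x, y, z in units of 25 mm (1.0 is 25 mm), a list of three; "turn": the turn about the world's z in units of 0.12 rad (1.0 is 0.12 rad). In form: {"delta_pos": [[tx, ty, tz], ...], "turn": [turn, ...]}. A call has 1 to 12 rows; each row shifts and turns the commanded pose from where the row before left it; what a row does not reach is not made up. A row lasts 1/10 s, in which the tool goes at most 50 mm and 8.59 degrees, less where a joint would pass 70% of its speed; a pose out of reach is approached as far as the arm can. A call with a number of a shift or a turn outside -1 to 1 is refused whole. A call with a gripper value outside its range is refused whole. "grip" is the closure, from 0 (fully open) to 1 (shut), set as the call begins (left out, the last holds). The fingers move at their own pace and stop on an object; "newtons" is the grip in N (left out, the last holds). Time passes only in rows, so rows that do not move let the fingers close. It gives the time, the measured TCP pose, the force, the opening and the grip force at its end, in the units of the state.
- read_state(): the state, without advancing time (a new reading comes with each control period).
- camera(name): name is "scene" or "top"; returns a dict with "image" (400x640x3 uint8, red, green, blue), "z_map" (400x640 float32, m along the optical axis (not along the pixel's ray), 0 where there is no reading), "mtx" (3x3 intrinsics, pixels), "dist" ([k1, k2, p1, p2, k3] as OpenCV has them; the pictures are not rectified), "view" (4x4, takes a point from world to camera coordinates). Camera axes: x right, y up, looking along -z (the intrinsics and any distortion apply to the point x, -y, -z); pixel columns grow to the right and rows downward; lengths in m; the calibration is good to about 2 mm. A picture is of the moment at which its call begins.
- close_job(): hands the job in; it is judged then, once.
The state is a dict: "time": time; "joint_positions": joint angles; "joint_vel": joint speeds; "joint_torque": joint torques, N m; "ee_pos": TCP position; "eef_rot": TCP orientation; "ft_force": force on the tool from outside, world axes, zero at the start; "torque": the same for the moment, N m; "width": finger opening in m; "grip_force": force on a finger pad.
Only numpy, scipy, OpenCV 4.12 (cv2) and the standard library are available. Lean on these libraries where they do the work, as an engineer would, in place of code of your own. Each camera call takes 0.05 s, during which the arm holds its last target. There are 200 camera calls.

## Task

Take the scraper from its stand, set its blade down on the weighing pan and wipe all three loose wood chips off the pan into the rectangular waste tray at one end of it, not into the round bowl at the other end. Touch the chips with the scraper only, and wipe lightly: the pan gives on a spring and must not be pressed down more than 6 mm. Then hang the scraper back in its stand, blade down, and leave the bowl and the glass jar where they are.

Things in the scene. Friction and masses are not known exactly. Their poses are not given: they have to be found in the camera images.
- station: weighing station, fixed: grey housing 100 x 136 mm that carries the weighing pan. Origin on the table under the pan's middle, z up. Wiping goes along its y, towards the tray. The front of a tall cabinet stands about 0.1 m behind the pan's middle (+x side)
- pan (a joint): how far the weighing pan is pressed down on its spring, m: 0 unloaded, 0.008 on its stop. It starts to sink at about 3 N and then takes about 1.5 N per mm (about 11 N at 6 mm)
- scraper: loose hand scraper, about 0.16 kg. Origin at the centre of the underside of its black head (100 x 40 x 26 mm in x, y, z), z up, x along the blade. Straight steel blade below the head, 96 mm wide (x), 5 mm thick (y). How far it sticks out below the origin is set by hand and not measured: 14 to 38 mm, so the pan must be felt for. A friction clamp holds it against about 30 N
- stand: scraper stand, fixed, aluminium, base 130 x 90 mm; origin at the centre of its underside on the table, z up. Two parallel rails along x with a 20 mm wide slot between them for the blade, open at both ends and free down to 6 mm above the table
- pan_face (a point): middle of the weighing pan's flat steel upper face when unloaded, 58 mm above the station's origin, same axes. The face reaches 100 mm to either side along y, with open rimless edges there, and 55 mm to either side along x, to rims 10 mm high and 3 mm thick. At first the last 20 mm at either open end are free of chips
- grip_bar (a point): middle of the scraper's wooden grip bar, 50 mm above the scraper's origin. The bar is 70 mm long (x), 22 mm thick (y, pinch it across this) and reaches from the head's top, 26 mm above the scraper's origin, to 70 mm above it
- rail_seat (a point): middle of the slot at the height of the rail tops, 55 mm above the stand's origin. The scraper's head lies on both rails, its origin at this point and its x along the stand's x (either way round). Lips along the outer sides and end stops, 6 mm high, leave the head about 6 mm of play either way along y and 8 mm along x
- tray: rectangular waste tray, fixed, aluminium, 140 x 115 x 38 mm (x, y, z), walls 4 mm, open above, a wire handle on one side; origin at the centre of its underside on the table, axes as the station's. It stands at one end of the pan (+y or -y of the station, its centre 145 mm from the station's origin); the pan's end edge hangs 8 mm over its inside
- bowl: round food bowl, 129 mm across, 39 mm high, loose, at the pan's other end, to be left alone; origin at the centre of its underside
- jar: empty glass jar, 62 mm across, 60 mm high, a loose bystander; origin at the centre of its underside
- chip_a: loose flat wood chip a, about 66 x 28 x 8 mm, pale wood, about 15 g; origin at the centre of its underside, x along its length, z up. It starts lying flat on the pan, roughly across it (its length within about 0.3 rad of the station's x axis)
- chip_b: loose flat wood chip b, about 60 x 28 x 8 mm, pale wood, about 15 g; origin at the centre of its underside, x along its length, z up. It starts lying flat on the pan, roughly across it (its length within about 0.3 rad of the station's x axis)
- chip_c: loose flat wood chip c, about 63 x 28 x 8 mm, pale wood, about 15 g; origin at the centre of its underside, x along its length, z up. It starts lying flat on the pan, roughly across it (its length within about 0.3 rad of the station's x axis)

How it is judged:
On the way, in this order (a step that is already met when the one before it is completed fails the run):
1. the scraper's blade rests on the weighing pan, lightly pressing it (contact force between scraper and station above 0.8 N and x of scraper in the frame of station between -0.06 and 0.06 m and y of scraper in the frame of station between -0.12 and 0.12 m), for 0.2 s.
2. all three chips lie in the waste tray (x of chip_a in the frame of tray between -0.068 and 0.068 m and y of chip_a in the frame of tray between -0.0555 and 0.0555 m and z of chip_a in the frame of tray between -0.005 and 0.038 m and x of chip_b in the frame of tray between -0.068 and 0.068 m and y of chip_b in the frame of tray between -0.0555 and 0.0555 m and z of chip_b in the frame of tray between -0.005 and 0.038 m and x of chip_c in the frame of tray between -0.068 and 0.068 m and y of chip_c in the frame of tray between -0.0555 and 0.0555 m and z of chip_c in the frame of tray between -0.005 and 0.038 m), for 0.2 s.
At the end, for the whole second after the job is handed in: all three chips lie still in the waste tray, below its rim; the scraper hangs still and upright in its stand, its head on both rails (within 13 mm of the stand's middle and 5 mm of the resting height), lying along the rails (all of step 2 and linear speed of each of chip_a, chip_b, chip_c, scraper below 0.03 m/s and x of scraper in the frame of stand between -0.013 and 0.013 m and y of scraper in the frame of stand between -0.013 and 0.013 m and z of scraper in the frame of stand between 0.05 and 0.06 m and angle between scraper's own z axis and vertical below 0.12 rad and angle between the x axis of scraper and the x axis of stand, either way round below 0.25 rad); the robot touches nothing.
It fails at once if the pan is pressed down more than 6 mm (value of joint pan above 0.0063 m).
It fails at once if the robot's fingers or arm touch a chip (contact force between any of the fingers, the arm and chip_a above 0.3 N or contact force between any of the fingers, the arm and chip_b above 0.3 N or contact force between any of the fingers, the arm and chip_c above 0.3 N).
It fails at once if the bowl is moved by more than 25 mm (distance of bowl from where it was at the start of the episode above 0.025 m).
It fails at once if the glass jar is moved by more than 25 mm (distance of jar from where it was at the start of the episode above 0.025 m).
It also fails if it takes over 58 s, if anything falls off the work surface, if the arm or the gripper's body presses on something with over 40 N, if the wrist force passes 120 N, or if a joint passes its speed limit or range.

## Working session

There is one attempt and no reset: what is moved stays moved. The work goes in short steps, Python scripts to look and compute and a tool call to move; the robot and the scene stay as the last step left them, time stands still between calls to the robot, and variables do not carry over. Pictures are saved under pics/ and viewed, at most 10 in all, crops included, and the job is handed in when it is done.

Besides the shell and the picture viewer there is one more tool, called after "Request:" as a command line: name --pt "numbers of a row" for each row, then --argument value for the rest. step_arm: Moves the arm, as the interface text tells. Shifts and turns lie within -1 to 1; 1 stands for 25 mm of shift or 0.12 rad of turn. Its arguments: {"type":"object","properties":{"delta_pos":{"type":"array"},"turn":{"type":"array"},"grip":{"type":"number"},"newtons":{"type":"number"}},"required":["delta_pos","turn"]}

```bash
ls; mkdir -p pics; python3 - <<'E'
from bench import *
import cv2,numpy as np
for n in("scene","top"):
    c=camera(n); cv2.imwrite(f"pics/{n}0.png",c["image"][...,::-1]); np.savez(f"{n}0.npz",**c)
    print(n,c["mtx"].round(1).tolist(),np.round(c["dist"],4),c["view"].round(3).tolist())
print(read_state())
E
```

```text
pics
scene [[472.1, 0.0, 315.8], [0.0, 472.1, 196.2], [0.0, 0.0, 1.0]] [-0.0794  0.      0.      0.      0.    ] [[-0.448, -0.894, 0.012, 0.289], [0.547, -0.264, 0.794, -0.345], [-0.707, 0.363, 0.608, -1.056], [0.0, 0.0, 0.0, 1.0]]
top [[365.7, 0.0, 317.2], [0.0, 365.7, 200.9], [0.0, 0.0, 1.0]] [-0.087  0.     0.     0.     0.   ] [[-0.006, -0.999, 0.037, 0.066], [0.986, 0.0, 0.166, -0.548], [-0.166, 0.037, 0.985, -0.877], [0.0, 0.0, 0.0, 1.0]]
{'time': 0.1, 'joint_positions': array([-1.15859544,  0.33281917, -0.06469886,  1.46085784,  0.0216264 ,
        1.349884  , -0.0884914 ]), 'joint_vel': array([ 0.00047014, -0.00013363,  0.00022328, -0.0031979 , -0.00066303,
        0.0022295 , -0.00067649]), 'joint_torque': array([ 9.43316518e-04, -6.24544430e+01,  2.46202550e-02, -3.90717173e+01,
       -6.14419626e-02,  3.66727402e-02,  7.10610766e-05]), 'ee_pos': array([0.26313634, 0.5665308 , 0.2218267 ]), 'eef_rot': array([ 2.15676051e-01,  9.76464765e-01, -6.28685787e-04, -9.65106878e-05]), 'ft_force': array([-0.00298783,  0.4705811 , -0.1390231 ]), 'torque': array([ 0.02570394,  0.02057868, -0.0154149 ]), 'grip_force': 0.0, 'width': 0.08709308424980279}
```

View pics/scene0.png

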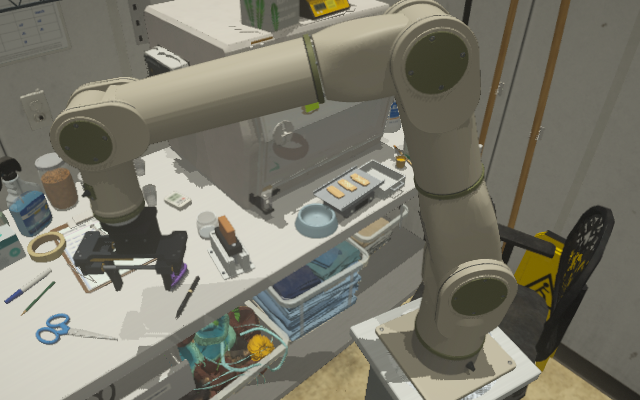

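View pics/top0.png

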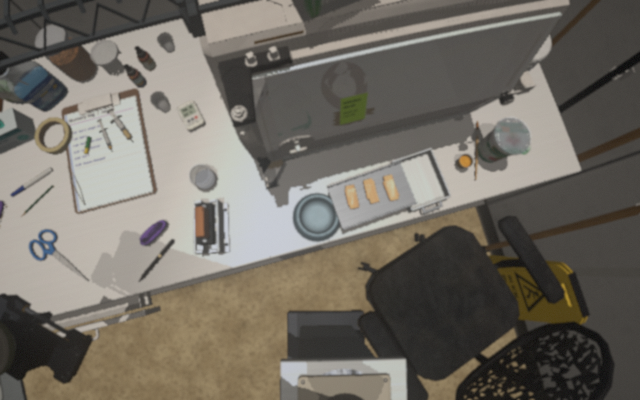

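The scene view shows the scraper in its stand at (228,240), the bowl at (316,218), the pan with three chips at (347,187) and the tray beyond it at (385,172). In the top view the stand is at (212,227), the jar at (204,178), the bowl at (317,217), the chips at (352,195), (371,190) and (391,187), and the tray at (428,185). So the tray lies on the world -y side.

```bash
cat > h.py <<'E'
import numpy as np,cv2
def cloud(c):
    h,w=c["z_map"].shape; u,v=np.meshgrid(np.arange(w),np.arange(h))
    p=cv2.undistortPoints(np.stack([u,v],-1).reshape(-1,1,2).astype(float),c["mtx"],c["dist"]).reshape(h,w,2)
    z=c["z_map"]; P=np.stack([p[...,0]*z,-p[...,1]*z,-z],-1); V=c["view"]
    W=(P-V[:3,3])@V[:3,:3]; W[z==0]=np.nan; return W
def rect(xy):
    (c,s,a)=cv2.minAreaRect((xy*1000).astype(np.float32)); b=cv2.boxPoints((c,s,a))
    e=b[1]-b[0],b[2]-b[1]; l=max(e,key=np.linalg.norm); a=np.degrees(np.arctan2(l[1],l[0]))%180
    return np.round(c,1),np.round(sorted(s),1),round(float(a),1)
E
python3 - <<'E'
from h import *
for n in("scene","top"):
    c=dict(np.load(n+"0.npz")); W=cloud(c); im=c["image"]; hsv=cv2.cvtColor(im,cv2.COLOR_RGB2HSV)
    X,Y,Z=W[...,0],W[...,1],W[...,2]
    print(n,"table z",np.nanmedian(Z[(abs(Z)<.02)]))
    H,S,V=hsv[...,0],hsv[...,1],hsv[...,2]
    wood=(H>5)&(H<25)&(S>70)&(Z>.05)&(Z<.15)&(X>.3)&(X<1)&(abs(Y)<.5)
    k,l,st,ce=cv2.connectedComponentsWithStats(wood.astype(np.uint8))
    for i in range(1,k):
        if st[i,4]>40:
            m=l==i; print("wood",ce[i].round(0),st[i,4],"rect",*rect(W[m][:,:2]),"z",np.percentile(Z[m],[5,50,95]).round(3),"hsv",np.median(hsv[m],0))
            t=m&(Z>np.percentile(Z[m],50)-.006); print("   top",*rect(W[t][:,:2]),t.sum())
    box=(X>.35)&(X<.9)&(abs(Y)<.4)
    # histogram heights for layers
    for lo,hi in((.03,.042),(.05,.0545),(.0555,.0605),(.065,.073),(.075,.09),(.115,.135)):
        m=box&(Z>lo)&(Z<hi); k,l,st,ce=cv2.connectedComponentsWithStats(m.astype(np.uint8))
        for i in range(1,k):
            if st[i,4]>60: q=l==i; print(lo,hi,ce[i].round(0),st[i,4],*rect(W[q][:,:2]),"z",np.median(Z[q]).round(4))
E
```

```text
scene table z 0.00043944483880146404
wood [360. 180.] 103 rect [ 578.1 -116.9] [31.9 65.8] 17.8 z [0.061 0.065 0.068] hsv [ 20.  99. 220.]
   top [ 578.1 -116.9] [31.9 65.8] 17.8 103
wood [346. 185.] 85 rect [569.5 -64.1] [28.4 61.7] 17.7 z [0.061 0.065 0.068] hsv [ 20.  99. 221.]
   top [569.5 -64.1] [28.4 61.7] 17.7 84
wood [335. 192.] 112 rect [554.5 -19.6] [34.7 60.7] 8.0 z [0.061 0.065 0.068] hsv [ 19.  101.  219.5]
   top [554.2 -16.8] [28.3 60.1] 10.7 111
wood [227. 230.] 303 rect [488.9 339.1] [21.3 81.5] 4.1 z [0.087 0.119 0.126] hsv [ 15. 103. 111.]
   top [486.  338.7] [20.8 70.4] 3.0 179
0.03 0.042 [386. 175.] 203 [ 601.9 -212.9] [120.4 164.1] 14.5 z 0.0344
0.03 0.042 [241. 195.] 237 [737.9 245.6] [ 44.4 338.9] 24.3 z 0.0373
0.03 0.042 [359. 201.] 94 [514.6 -85.4] [ 13.2 138.2] 108.9 z 0.0326
0.03 0.042 [316. 216.] 330 [510.3  68.9] [109.  111.2] 131.0 z 0.0359
0.03 0.042 [207. 229.] 76 [592.9 366.9] [30.6 62.2] 77.4 z 0.0359
0.03 0.042 [224. 259.] 68 [478.3 369.1] [ 20.  129.9] 13.1 z 0.0357
0.0555 0.0605 [347. 190.] 839 [560.9 -69.1] [119.2 204. ] 109.6 z 0.0577
0.065 0
[... 1623 characters left out ...]
16.3 z 0.0663
0.065 0.073 [371. 190.] 183 [571.1 -68.9] [28.7 60.9] 12.4 z 0.0666
0.065 0.073 [351. 196.] 173 [556.6 -20.1] [27.5 59.4] 11.5 z 0.0664
0.065 0.073 [381. 215.] 71 [508.9 -92.9] [  3.6 141.1] 109.9 z 0.0677
0.075 0.09 [491. 145.] 63 [ 692.9 -386.7] [15.2 63.4] 9.8 z 0.0831
0.075 0.09 [275. 169.] 337 [641.1 141.6] [ 44.  153.1] 127.9 z 0.0849
0.075 0.09 [207. 225.] 347 [488.5 335.2] [ 40.  100.9] 4.1 z 0.0804
0.115 0.135 [500. 136.] 358 [ 699.4 -383.9] [32.1 90.1] 0.1 z 0.1277
0.115 0.135 [375. 133.] 89 [698.5 -70.9] [  3.7 198.3] 105.5 z 0.1249
0.115 0.135 [301. 151.] 78 [653.7 102.9] [  3.6 153.9] 105.2 z 0.1257
0.115 0.135 [200. 221.] 320 [488.6 335.2] [21.9 69.6] 2.6 z 0.1237
```

Request:
step_arm --pt "0.75 -0.77 -0.1" --pt "0.75 -0.77 -0.1" --pt "0.75 -0.77 -0.1" --pt "0.75 -0.77 -0.1" --pt "0.75 -0.77 -0.1" --pt "0.75 -0.77 -0.1" --pt "0.75 -0.77 -0.1" --pt "0.75 -0.77 -0.1" --pt "0.75 -0.77 -0.1" --pt "0.75 -0.77 -0.1" --pt "0.75 -0.75 -0.1" --pt "0.72 -0.73 -0.1" --turn '[0.35,0.35,0.35,0.35,0.35,0.35,0.35,0.35,0.35,0.35,0.35,0.35]' --grip 0 --newtons 30

```text
time: 1.3
ee_pos: [0.4881, 0.3363, 0.1921]
eef_rot: [-0.035, 0.999, -0.0, -0.0]
ft_force: [0.5, 0.2, -0.4]
width: 0.0871
grip_force: 0.0
```

```bash
python3 - <<'E'
from bench import *
from h import *
s=read_state(); print(s["time"],s["ee_pos"].round(4),s["eef_rot"].round(4),s["ft_force"].round(2),s["joint_positions"].round(2))
c0=np.array([.562,-.0715]);a=np.radians(19.3);ex=np.array([np.cos(a),np.sin(a)]);ey=np.array([-ex[1],ex[0]])
for n in("scene","top"):
    c=dict(np.load(n+"0.npz")); W=cloud(c); L=(W[...,:2]-c0); x=L@ex; y=L@ey; Z=W[...,2]
    for lo in np.arange(-.3,.5,.05):
        m=(y>lo)&(y<lo+.05)&(Z>.09)&(Z<.3)&(x>.04)&(x<.3)
        if m.sum()>5: print(n,"y",lo.round(2),"cabinet x min",np.percentile(x[m],[1,10,50]).round(3))
    # stand aluminium: rim layer near scraper
    m=(Z>.045)&(Z<.0625)&(abs(W[...,0]-.488)<.1)&(abs(W[...,1]-.337)<.07); print("rails",m.sum(),*rect(W[m][:,:2]))
    m=(Z>.004)&(Z<.0625)&(abs(W[...,0]-.488)<.09)&(abs(W[...,1]-.337)<.065); print("stand",m.sum(),*rect(W[m][:,:2]))
E
```

```text
1.3 [0.4881 0.3363 0.1921] [-3.540e-02  9.994e-01 -2.000e-04 -3.000e-04] [ 0.47  0.17 -0.36] [-0.72  0.28  0.05  1.6  -0.01  1.27  0.97]
scene y -0.3 cabinet x min [0.091 0.096 0.105]
scene y -0.25 cabinet x min [0.094 0.098 0.108]
scene y -0.2 cabinet x min [0.096 0.101 0.111]
scene y -0.15 cabinet x min [0.1   0.103 0.114]
scene y -0.1 cabinet x min [0.103 0.107 0.115]
scene y -0.05 cabinet x min [0.107 0.111 0.12 ]
scene y -0.0 cabinet x min [0.111 0.115 0.123]
scene y 0.05 cabinet x min [0.115 0.118 0.127]
scene y 0.1 cabinet x min [0.117 0.12  0.131]
scene y 0.15 cabinet x min [0.107 0.121 0.134]
scene y 0.2 cabinet x min [0.126 0.136 0.159]
scene y 0.25 cabinet x min [0.161 0.17  0.207]
scene y 0.35 cabinet x min [0.073 0.075 0.086]
scene y 0.4 cabinet x min [0.04  0.044 0.066]
rails 425 [501.7 340.6] [ 63.4 176.9] 4.1
stand 1067 [486.2 342.8] [114.9 172.4] 179.8
top y -0.3 cabinet x min [0.065 0.074 0.095]
top y -0.25 cabinet x min [0.092 0.094 0.1  ]
top y -0.2 cabinet x min [0.096 0.098 0.104]
top y -0.15 cabinet x min [0.099 0.102 0.108]
top y -0.1 cabinet x min [0.104 0.106 0.112]
top y -0.05 cabinet x min [0.107 0.11  0.116]
top y -0.0 cabinet x min [0.11  0.113 0.118]
top y 0.05 cabinet x min [0.114 0.116 0.122]
top y 0.1 cabinet x min [0.106 0.117 0.124]
top y 0.15 cabinet x min [0.107 0.119 0.129]
top y 0.2 cabinet x min [0.119 0.13  0.155]
top y 0.25 cabinet x min [0.159 0.162 0.169]
top y 0.35 cabinet x min [0.058 0.064 0.081]
top y 0.4 cabinet x min [0.04  0.044 0.06 ]
rails 517 [503.8 340.2] [ 62.6 170.6] 4.6
stand 987 [491.  334.2] [120.1 154.1] 8.6
```

Request:
step_arm --pt "0 0 -0.83" --pt "0 0 -0.83" --pt "0 0 -0.83" --pt "0 0 -0.83" --pt "0 0 -0.6" --pt "0 0 -0.24" --pt "0 0 0" --turn '[0,0,0,0,0,0,0]'

```text
time: 2.0
ee_pos: [0.4872, 0.3371, 0.0879]
eef_rot: [-0.035, 0.999, -0.0, -0.001]
ft_force: [0.2, -0.3, -0.1]
width: 0.0874
grip_force: 0.0
```

Request:
step_arm --pt "0 0 0" --pt "0 0 0" --pt "0 0 0" --pt "0 0 0" --pt "0 0 0" --pt "0 0 0" --pt "0 0 0" --pt "0 0 0" --pt "0 0 0" --turn '[0,0,0,0,0,0,0,0,0]' --grip 1 --newtons 40

```text
time: 2.9
ee_pos: [0.4875, 0.3374, 0.0886]
eef_rot: [-0.035, 0.999, 0.0, -0.0]
ft_force: [-0.2, 0.4, -0.3]
width: 0.0232
grip_force: 0.0
```

Request:
step_arm --pt "0 0 0" --pt "0 0 0" --pt "0 0 0" --turn '[0,0,0]'

```text
time: 3.2
ee_pos: [0.4875, 0.3374, 0.0885]
eef_rot: [-0.035, 0.999, 0.0, -0.0]
ft_force: [-0.0, 0.1, 0.0]
width: 0.0218
grip_force: 40.0
```

Request:
step_arm --pt "0 0 0.1" --pt "0 0 0.3" --pt "0 0 0.7" --pt "0 0 0.9" --pt "0 0 0.9" --pt "0 0 0.9" --pt "0 0 0.8" --pt "0 0 0.4" --pt "0 0 0" --pt "0 0 0" --turn '[0,0,0,0,0,0,0,0,0,0]'

```text
time: 4.2
ee_pos: [0.4872, 0.3372, 0.2128]
eef_rot: [-0.035, 0.999, -0.0, -0.0]
ft_force: [-0.4, 0.1, -1.9]
width: 0.0218
grip_force: 40.0
```

```bash
python3 - <<'E'
from bench import *
from h import *
c=camera("scene"); np.savez("scene1.npz",**c); W=cloud(c); Z=W[...,2]
cv2.imwrite("pics/s1.png",cv2.resize(c["image"][130:300,140:340,::-1],None,fx=4,fy=4*.88))
print(read_state()["ft_force"].round(2),read_state()["ee_pos"].round(4),read_state()["grip_force"],read_state()["width"])
E
```

```text
[-0.51 -0.1  -1.55] [0.487  0.3371 0.2124] 39.994332891362774 0.02141994236400831
```

View pics/s1.png

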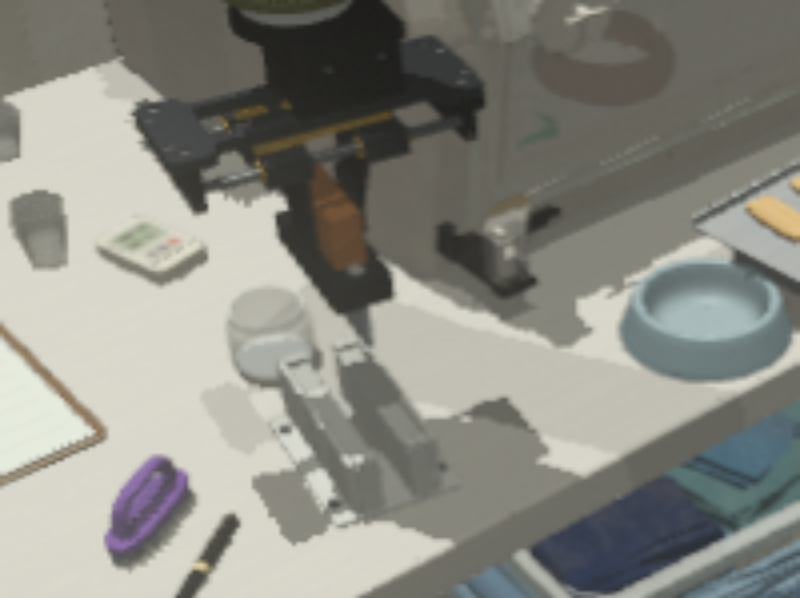

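The close view shows the scraper held level by its bar, with the head at (345,290), the short blade below it at (367,325) and the empty stand slot at (345,410). Next I measure the stand and move over the pan.

Request:
step_arm --pt "-0.1 -0.5 0" --pt "-0.2 -0.9 0" --pt "-0.2 -0.98 0" --pt "-0.2 -0.98 0" --pt "-0.2 -0.98 0" --pt "-0.18 -0.98 0" --pt "0 -0.98 0" --pt "0.2 -0.95 0" --pt "0.36 -0.9 0" --pt "0.38 -0.9 0" --pt "0.38 -0.9 0" --pt "0.38 -0.9 0" --turn '[0,0,0.2,0.2,0.2,0.2,0.2,0.2,0.25,0.25,0.25,0.25]'

```text
time: 5.45
ee_pos: [0.5025, 0.0642, 0.2129]
eef_rot: [-0.166, 0.986, 0.0, -0.001]
ft_force: [0.1, 1.4, -2.2]
width: 0.0221
grip_force: 40.0
```

```bash
python3 - <<'E'
from bench import *
from h import *
for n in("scene","top"):
    c=camera(n); np.savez(n+"2.npz",**c); W=cloud(c); Z=W[...,2]
    for lo,hi in((.048,.0575),(.0575,.068)):
        m=(Z>lo)&(Z<hi)&(abs(W[...,0]-.488)<.085)&(abs(W[...,1]-.337)<.05); print(n,lo,m.sum(),*rect(W[m][:,:2]))
    # scraper blade: lowest points near scraper
    s=read_state(); p=s["ee_pos"]
    m=(np.hypot(W[...,0]-p[0],W[...,1]-p[1])<.07)&(Z>.09)&(Z<.2); print("scraper z pct",m.sum(),np.percentile(Z[m],[1,3,10,50]).round(4) if m.sum() else 0)
print(p.round(4),s["eef_rot"].round(4),s["ft_force"].round(2))
E
```

```text
scene 0.048 439 [483.  339.3] [ 63.3 133.7] 4.6
scene 0.0575 211 [482.5 339.5] [ 62.7 133.2] 4.0
scraper z pct 393 [0.1431 0.1445 0.1489 0.1821]
top 0.048 672 [483.6 337.5] [ 60.8 129.8] 4.6
top 0.0575 305 [484.1 338.8] [ 62.2 130.8] 4.5
scraper z pct 0 0
[0.5032 0.0616 0.2129] [-1.636e-01  9.865e-01 -6.000e-04 -5.000e-04] [ 0.31 -0.57 -0.72]
```

Request:
step_arm --pt "0.4 -0.7 0" --pt "0.4 -0.7 -0.2" --pt "0.3 -0.5 -0.5" --pt "0.12 -0.18 -0.8" --pt "0 0 -0.8" --pt "0 0 -0.4" --pt "0 0 0" --pt "0 0 0" --turn '[0.07,0,0,0,0,0,0,0]'

```text
time: 6.35
ee_pos: [0.5335, 0.0143, 0.1466]
eef_rot: [-0.17, 0.985, 0.0, 0.0]
ft_force: [1.0, 0.5, -1.5]
width: 0.0219
grip_force: 40.0
```

```bash
python3 - <<'E'
from bench import *
from h import *
c=camera("scene"); W=cloud(c); Z=W[...,2]
s=read_state(); p=s["ee_pos"]; print(p.round(4),s["eef_rot"].round(4),s["ft_force"].round(2))
c0=np.array([.562,-.0715]);a=np.radians(19.3);ex=np.array([np.cos(a),np.sin(a)]);ey=np.array([-ex[1],ex[0]])
L=W[...,:2]-c0;x=L@ex;y=L@ey
print("tcp station",(p[:2]-c0)@ex,(p[:2]-c0)@ey)
m=(abs(x)<.06)&(y>.075)&(y<.1)&(Z>.073)&(Z<.15)
for lo in np.arange(.069,.125,.004):
    q=(abs(x)<.07)&(y>.06)&(y<.115)&(Z>lo)&(Z<lo+.004); print(lo.round(3),q.sum(),(np.r_[x[q].min(),x[q].max(),y[q].min(),y[q].max()].round(4) if q.sum() else ''))
cv2.imwrite("pics/s2.png",cv2.resize(c["image"][130:240,270:420,::-1],None,fx=5,fy=5))
E
```

```text
[0.5338 0.0143 0.147 ] [-1.701e-01  9.854e-01  1.000e-04  6.000e-04] [-0.43 -1.26 -2.27]
tcp station 0.0017966707565312471 0.09032042831432165
0.069 5 [-0.0604  0.0511  0.0601  0.1002]
0.073 4 [-0.0439  0.0513  0.0921  0.0942]
0.077 28 [-0.0446  0.0512  0.0922  0.0974]
0.081 30 [-0.0403  0.0489  0.0909  0.1007]
0.085 27 [-0.0462  0.0505  0.0916  0.0981]
0.089 30 [-0.0449  0.0518  0.0899  0.0963]
0.093 24 [-0.0451  0.051   0.0903  0.0973]
0.097 8 [-0.0471  0.014   0.0887  0.0985]
0.101 4 [-0.0446 -0.042   0.089   0.0959]
0.105 2 [-0.0438 -0.0423  0.0898  0.0966]
0.109 4 [-0.0446 -0.007   0.0781  0.109 ]
0.113 22 [-0.0474  0.0503  0.0761  0.1139]
0.117 42 [-0.0488  0.0487  0.0849  0.1138]
0.121 37 [-0.0477  0.0503  0.0771  0.1146]
```

View pics/s2.png

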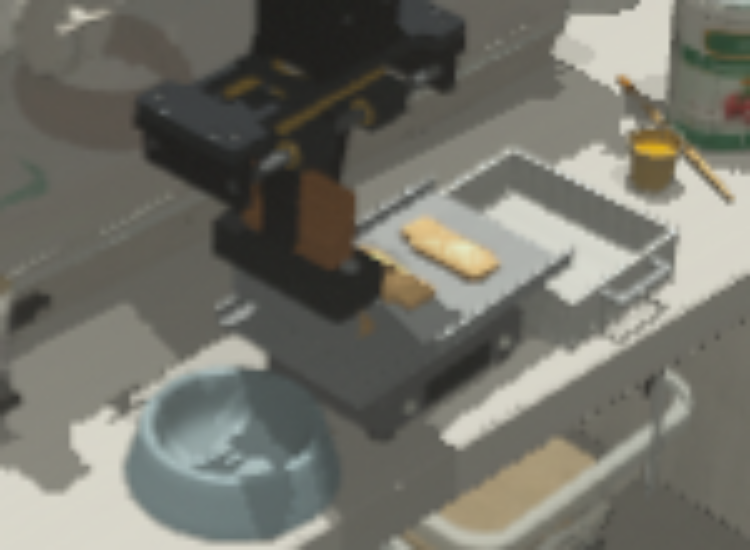

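The picture shows the blade hovering over the pan's bowl end around (300,290), with the bowl clear below at (235,455) and the tray beyond at (590,230). By the cloud, the blade tip is about 71 mm under the TCP.

Request:
step_arm --pt "-0.03 -0.22 -0.2" --pt "0 0 -0.28" --pt "0 0 -0.08" --pt "0 0 0" --pt "0 0 0" --pt "0 0 0" --turn '[0,0,0,0,0,0]'

```text
time: 7.0
ee_pos: [0.5329, 0.0087, 0.1323]
eef_rot: [-0.17, 0.985, 0.0, 0.0]
ft_force: [-0.5, 0.4, -2.0]
width: 0.022
grip_force: 40.0
```

Request:
step_arm --pt "0 0 -0.04" --pt "0 0 0" --turn '[0,0]'

```text
time: 7.2
ee_pos: [0.5328, 0.0086, 0.131]
eef_rot: [-0.17, 0.985, 0.0, -0.0]
ft_force: [0.1, 0.1, -2.8]
width: 0.0218
grip_force: 40.0
```

Request:
step_arm --pt "0 0 -0.04" --pt "0 0 0" --turn '[0,0]'

```text
time: 7.4
ee_pos: [0.5327, 0.0086, 0.13]
eef_rot: [-0.17, 0.985, 0.0, -0.0]
ft_force: [-0.5, -0.0, -3.2]
width: 0.0216
grip_force: 40.0
```

Request:
step_arm --pt "0 0 -0.04" --pt "0 0 0" --turn '[0,0]'

```text
time: 7.6
ee_pos: [0.5327, 0.0086, 0.1289]
eef_rot: [-0.17, 0.985, 0.0, -0.0]
ft_force: [-0.3, -0.4, -1.9]
width: 0.0218
grip_force: 40.0
```

Request:
step_arm --pt "0 0 -0.02" --pt "0 0 0" --turn '[0,0]'

```text
time: 7.8
ee_pos: [0.5327, 0.0086, 0.1285]
eef_rot: [-0.17, 0.985, 0.0, -0.0]
ft_force: [-0.4, 0.5, -1.1]
width: 0.0216
grip_force: 40.0
```

Request:
step_arm --pt "0 0 0" --pt "0 0 0" --turn '[0,0]'

```text
time: 8.0
ee_pos: [0.5328, 0.0086, 0.1286]
eef_rot: [-0.17, 0.985, 0.0, -0.0]
ft_force: [0.0, 0.3, -1.6]
width: 0.0213
grip_force: 40.0
```

Not yet in contact; I keep feeling down in small steps.

Request:
step_arm --pt "0 0 -0.03" --pt "0 0 0" --turn '[0,0]'

```text
time: 8.2
ee_pos: [0.5329, 0.0086, 0.128]
eef_rot: [-0.17, 0.985, 0.0, 0.0]
ft_force: [-1.5, 0.6, 1.7]
width: 0.0217
grip_force: 40.0
```

Request:
step_arm --pt "0 0 -0.03" --pt "0 0 0" --turn '[0,0]'

```text
time: 8.4
ee_pos: [0.5329, 0.0086, 0.1272]
eef_rot: [-0.17, 0.985, 0.0, 0.0]
ft_force: [-1.1, 0.1, 2.3]
width: 0.0217
grip_force: 40.0
```

Request:
step_arm --pt "0 0 0" --pt "0 0 0" --turn '[0,0]'

```text
time: 8.6
ee_pos: [0.5329, 0.0086, 0.1272]
eef_rot: [-0.17, 0.985, 0.0, 0.0]
ft_force: [0.2, -0.3, 2.5]
width: 0.0218
grip_force: 40.0
```

Request:
step_arm --pt "0.066 -0.189 0" --pt "0.132 -0.378 0" --pt "0.132 -0.378 0" --pt "0.132 -0.378 0" --pt "0.132 -0.378 0" --turn '[0,0,0,0,0]'

```text
time: 9.1
ee_pos: [0.5479, -0.0351, 0.1271]
eef_rot: [-0.17, 0.986, 0.0, -0.0]
ft_force: [-0.5, 1.9, 2.5]
width: 0.0219
grip_force: 40.0
```

```bash
cat > st.py <<'E'
from bench import *
from h import *
s=read_state(); p=s["ee_pos"]; q=s["eef_rot"]
c0=np.array([.562,-.0715]);a=np.radians(19.3);ex=np.array([np.cos(a),np.sin(a)]);ey=np.array([-ex[1],ex[0]])
print(s["time"],p.round(4),"yaw y",round(2*np.degrees(np.arctan2(q[1],q[0]))-90,2),"F",s["ft_force"].round(2),"station",((p[:2]-c0)@ex).round(4),((p[:2]-c0)@ey).round(4))
def chips(n):
    c=camera(n); W=cloud(c); hsv=cv2.cvtColor(c["image"],cv2.COLOR_RGB2HSV); Z=W[...,2]
    L=W[...,:2]-c0; x=L@ex;y=L@ey
    m=(hsv[...,0]>5)&(hsv[...,0]<28)&(hsv[...,1]>60)&(abs(x)<.08)&(y<.12)&(y>-.23)&(Z<.08)&(Z>0)
    k,l,st,ce=cv2.connectedComponentsWithStats(m.astype(np.uint8))
    for i in range(1,k):
        if st[i,4]>15: g=l==i; print(n,"chip",ce[i].round(0),st[i,4],"x",np.percentile(x[g],[1,99]).round(3),"y",np.percentile(y[g],[1,99]).round(3),"z",np.percentile(Z[g],[2,50,98]).round(3))
    return c
E
python3 -c "
from st import *
chips('scene')"
```

```text
9.1 [ 0.5479 -0.0351  0.1271] yaw y 109.54 F [-0.53  1.92  2.48] station -0.0012 0.039
scene chip [361. 180.] 101 x [-0.033  0.029] y [-0.068 -0.035] z [0.058 0.064 0.068]
```

Request:
step_arm --pt "0.132 -0.378 0" --pt "0.132 -0.378 0" --pt "0.132 -0.378 0" --pt "0.132 -0.378 0" --pt "0.132 -0.378 0" --turn '[0,0,0,0,0]'

```text
time: 9.65
ee_pos: [0.5644, -0.082, 0.1271]
eef_rot: [-0.17, 0.985, 0.0, -0.0]
ft_force: [-2.5, 2.7, 2.7]
width: 0.0218
grip_force: 40.0
```

Request:
step_arm --pt "0.132 -0.378 0" --pt "0.132 -0.378 0" --pt "0.132 -0.378 0" --pt "0.132 -0.378 0" --turn '[0,0,0,0]'

```text
time: 10.05
ee_pos: [0.5775, -0.1197, 0.1271]
eef_rot: [-0.17, 0.985, 0.0, -0.0]
ft_force: [-0.4, 2.7, 2.8]
width: 0.022
grip_force: 40.0
```

```bash
python3 -c "
from st import *
c=chips('scene'); cv2.imwrite('pics/s3.png',cv2.resize(c['image'][120:240,300:450,::-1],None,fx=5,fy=5))
chips('top')"
```

```text
10.05 [ 0.5775 -0.1197  0.1271] yaw y 109.58 F [-0.39  2.72  2.82] station -0.0013 -0.0506
top chip [417. 189.] 41 x [-0.03  -0.016] y [-0.145 -0.121] z [0.009 0.012 0.015]
```

View pics/s3.png

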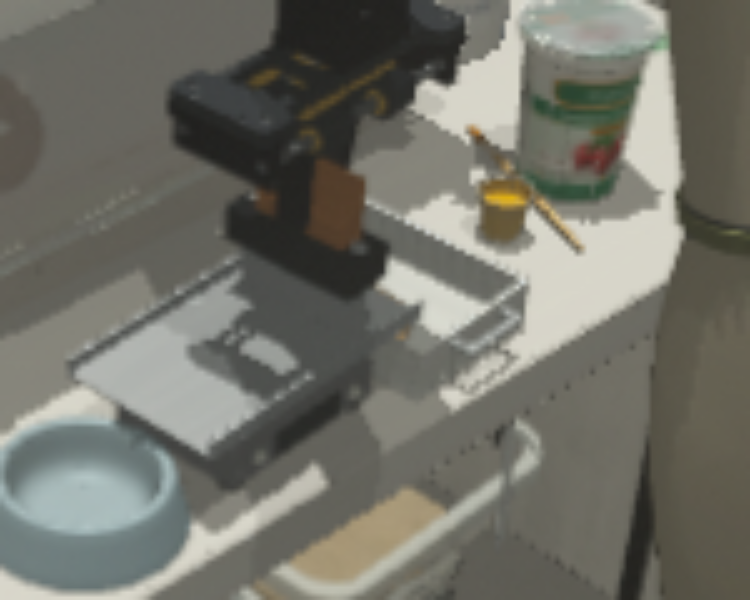

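The blade is mid-pan at (305,265) with the pan clean behind it; one chip is already in the tray at top-view (417,189). I wipe on over the edge.

Request:
step_arm --pt "0.132 -0.378 0" --pt "0.132 -0.378 0" --pt "0.132 -0.378 0" --pt "0.132 -0.378 0" --pt "0.132 -0.378 0" --pt "0.132 -0.378 0" --pt "0 0 0" --turn '[0,0,0,0,0,0,0]'

```text
time: 10.85
ee_pos: [0.5968, -0.1783, 0.1266]
eef_rot: [-0.169, 0.986, -0.001, -0.001]
ft_force: [-0.1, -0.4, -1.3]
width: 0.0216
grip_force: 40.0
```

```bash
python3 -c "
from st import *
c=chips('scene'); cv2.imwrite('pics/s4.png',cv2.resize(c['image'][120:240,300:450,::-1],None,fx=5,fy=5))
chips('top')"
```

```text
10.85 [ 0.5968 -0.1783  0.1266] yaw y 109.43 F [-0.13 -0.37 -1.3 ] station -0.0025 -0.1123
scene chip [375. 176.] 28 x [-0.016  0.038] y [-0.172 -0.094] z [0.005 0.021 0.061]
```

View pics/s4.png

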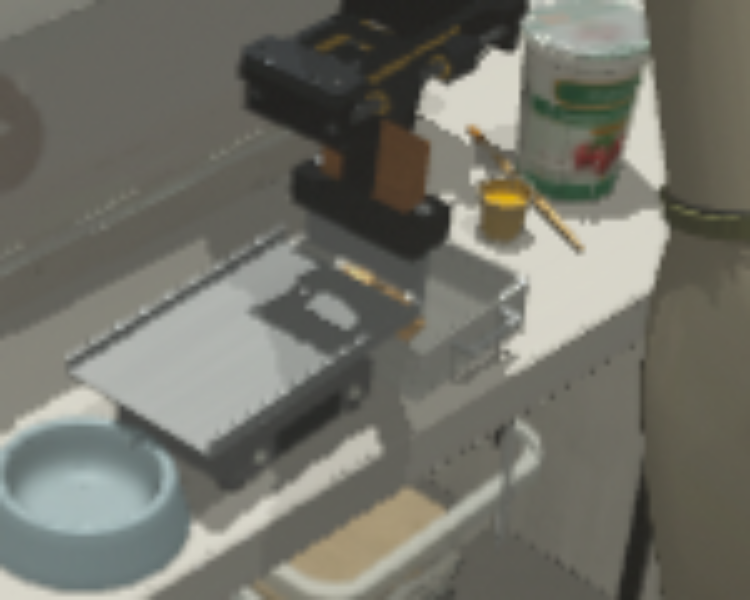

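The blade is past the pan's end edge; wood shows below the edge at (370,280) and through the tray wall at (410,320). I lift straight up, back off and look into the tray.

Request:
step_arm --pt "0 0 0.4" --pt "0 0 0.8" --pt "0 0 0.8" --pt "0 0 0.8" --pt "-0.2 0.5 0.4" --pt "-0.3 0.9 0" --pt "-0.3 0.9 0" --pt "-0.3 0.9 0" --pt "-0.3 0.9 0" --pt "-0.3 0.9 0" --pt "-0.2 0.5 0" --pt "0 0 0" --turn '[0,0,0,0,0,0,0,0,0,0,0,0]'

```text
time: 12.15
ee_pos: [0.549, -0.0356, 0.2072]
eef_rot: [-0.172, 0.985, 0.001, 0.0]
ft_force: [-0.1, 0.3, -2.1]
width: 0.0217
grip_force: 40.0
```

```bash
python3 -c "
from st import *
c=chips('scene'); a=cv2.resize(c['image'][140:210,340:420,::-1],None,fx=5,fy=5)
c=chips('top'); b=cv2.resize(c['image'][150:220,390:470,::-1],None,fx=5,fy=5)
cv2.imwrite('pics/s5.png',np.hstack([a,b]))"
```

```text
12.15 [ 0.549  -0.0356  0.2072] yaw y 109.79 F [-0.15  0.27 -2.08] station -0.0004 0.0382
```

View pics/s5.png

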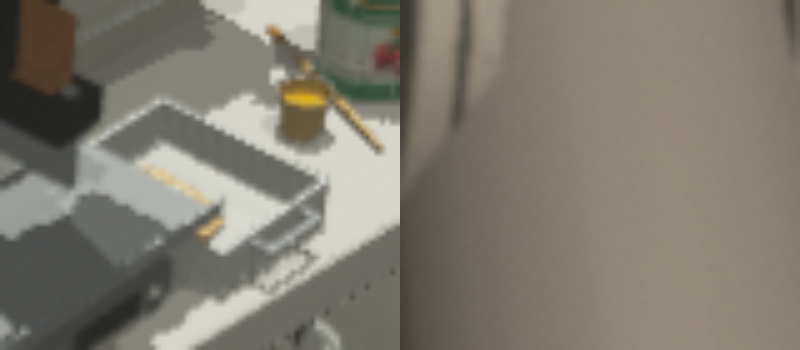

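The left half shows the chips' edges in the tray beyond the pan edge at (175,180) and (210,228), with the pan empty. The right half (top view) is blocked by the arm. I carry the scraper back toward the stand and then look again.

Request:
step_arm --pt "-0.2 0.5 0" --pt "-0.4 1 0.2" --pt "-0.4 1 0" --pt "-0.4 1 0" --pt "-0.4 1 0" --pt "-0.4 1 0" --pt "-0.4 1 0" --pt "-0.4 1 0" --pt "-0.38 1 0" --pt "-0.2 1 0" --pt "-0.1 0.7 0" --pt "0 0 0" --turn '[0,0,-0.2,-0.3,-0.3,-0.3,-0.3,-0.3,-0.3,-0.2,0,0]'

```text
time: 13.45
ee_pos: [0.4567, 0.2194, 0.2119]
eef_rot: [-0.04, 0.999, 0.0, -0.0]
ft_force: [-0.2, -0.1, -1.3]
width: 0.0214
grip_force: 40.0
```

```bash
python3 -c "
from st import *
c=chips('scene')
c=chips('top'); cv2.imwrite('pics/s6.png',cv2.resize(c['image'][140:230,380:480,::-1],None,fx=6,fy=6))"
```

```text
13.45 [0.4567 0.2194 0.2119] yaw y 94.62 F [-0.21 -0.07 -1.32] station -0.0032 0.3094
top chip [414. 179.] 299 x [-0.028  0.04 ] y [-0.152 -0.117] z [0.007 0.018 0.023]
```

View pics/s6.png

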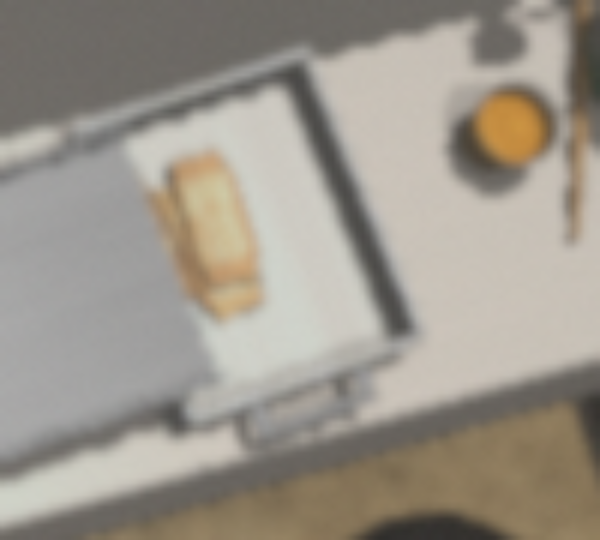

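The top view shows one chip lying on top at (215,215) with wood under it on the left at (165,230) and below at (235,300). The pan is empty. I check the layers by height before setting the scraper down.

```bash
python3 -c "
from st import *
c=chips('top'); W=cloud(c); im=c['image']; hsv=cv2.cvtColor(im,cv2.COLOR_RGB2HSV)
for v in range(163,196,2): print(v,' '.join('%3.0f%s'%(1000*W[v,u,2],'*' if hsv[v,u,1]>60 and W[v,u,2]<.05 else ' ') for u in range(400,428,2)))
e=cv2.resize(im[160:200,395:430,::-1],None,fx=14,fy=14,interpolation=cv2.INTER_NEAREST)
c=camera('scene'); f=cv2.resize(c['image'][155:205,350:420,::-1],None,fx=7,fy=11,interpolation=cv2.INTER_CUBIC)[:560]
f=cv2.resize(f,(300,560)); cv2.imwrite('pics/s7.png',np.hstack([e,f]))"
```

```text
13.55 [0.4576 0.2164 0.2119] yaw y 94.43 F [ 0.39 -0.14 -1.85] station -0.0033 0.3062
top chip [414. 179.] 300 x [-0.029  0.039] y [-0.152 -0.118] z [0.005 0.019 0.023]
163   1    2    4    2    5    2    2    3    2    6    6    3    1    5 
165  58    2    3    4    1    1    2    2    3    5    5    5    0    1 
167  59    3    5    1   15   22*  20*  20* nan    3    3    3    4    3 
169  56   60    5    5   15*  21*  18*  19*  19*  19*   4    5    6    5 
171  57   57   13    5   15*  18*  21*  20*  18   22*   6    6    5    3 
173  56   56   11   11*  10*  19*  22*  17*  19*  20*   4    3    3    3 
175  59   56   57    5*  12*  19*  22*  22*  20*  21*  20*   2    2    3 
177  58   59   55   14   15*  15*  20*  21*  19*  20   20*   2    4    8 
179  58   61   56   57    2*  12*  21*  18*  18*  19*  19*   4    3    8 
181  59   58   54   59   16   10*  18*  20*  24*  21*  20*  19*   3    2 
183  61   56   57   61   60    5*  11*  20*  22*  22*  19*  21*   3    3 
185  57   55   57   58   57   14*  10*  18*  18*  19*  20*  20*   6    3 
187  57   60   59   58   60   17    9*  17*  13*  14*  13*  11*   8    3 
189  58   58   61   59   57   57    6*  15*  11*  10*  12*  10*   4    7 
191  59   57   60   60   59   59    5    1   13*  11*  10*   3    7    3 
193  60   58   61   60   59   55   60    6    7    4    5    6    4    7 
195  56   57   56   58   61   57   57    5    2    4    5    3    6    7
```

View pics/s7.png

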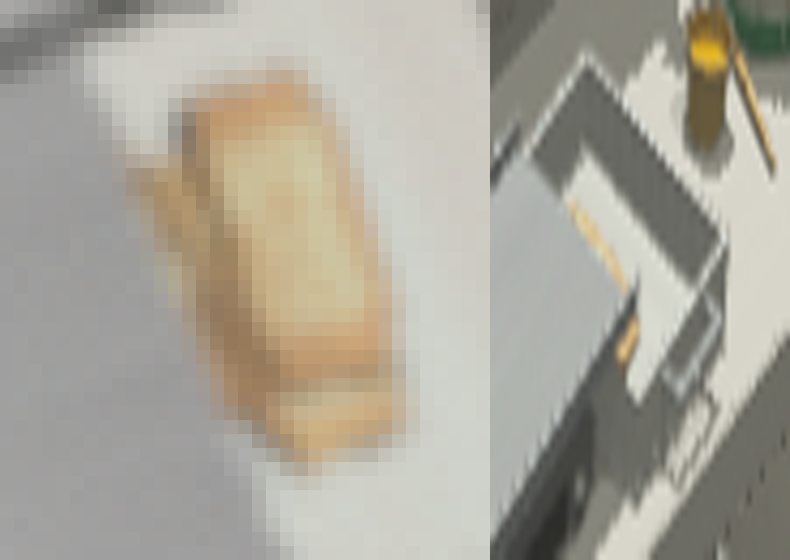

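The layers read 20 mm (top chip), 12 mm (a flat one under it, right and below) and a lower one at the left beside the pan edge. That accounts for all three in the tray, below its 38 mm rim. I go on to the stand.

Request:
step_arm --pt "0.2 0.7 0" --pt "0.2 0.9 0" --pt "0.2 0.9 0" --pt "0.2 0.9 0" --pt "0.15 0.8 0" --pt "0.09 0.5 0" --pt "0 0.16 0" --pt "0 0 0" --pt "0 0 0" --pt "0 0 0" --turn '[0,0,0,0,0,0,0,0,0,0]'

```text
time: 14.65
ee_pos: [0.4839, 0.3373, 0.2123]
eef_rot: [-0.038, 0.999, -0.0, 0.0]
ft_force: [0.5, 0.2, -1.2]
width: 0.0215
grip_force: 40.0
```

```bash
python3 -c "
from st import *
c=camera('scene'); W=cloud(c); Z=W[...,2]
B=np.array([.4835,.3385]);b=np.radians(4.5);u=np.array([np.cos(b),np.sin(b)]);w=np.array([-u[1],u[0]])
L=W[...,:2]-B; x=L@u;y=L@w
m=(abs(x)<.075)&(abs(y)<.05)
for lo,hi in((.14,.168),(.18,.2),(.2,.21)):
    q=m&(Z>lo)&(Z<hi); print(lo,q.sum(),np.percentile(x[q],[2,98]).round(4),np.percentile(y[q],[2,50,98]).round(4),np.percentile(Z[q],[1,99]).round(4))
print('tcp',(p[:2]-B)@u,(p[:2]-B)@w)
"
```

```text
14.65 [0.4839 0.3373 0.2123] yaw y 94.37 F [ 0.51  0.16 -1.23] station 0.0614 0.4117
0.14 40 [-0.0487 -0.0149] [-0.0031  0.0009  0.002 ] [0.1426 0.1669]
0.18 163 [-0.0522  0.0426] [-0.0196  0.0125  0.0196] [0.1804 0.1995]
0.2 203 [-0.0522  0.0434] [-0.0191  0.01    0.0193] [0.2001 0.2097]
tcp 0.0002715270397528538 -0.0011855184400902366
```

Request:
step_arm --pt "0 0.04 -0.4" --pt "0 0 -0.8" --pt "0 0 -0.8" --pt "0 0 -0.8" --pt "0 0 -0.6" --pt "0 0 -0.4" --pt "0 0 -0.4" --pt "0 0 -0.3" --pt "0 0 -0.2" --pt "0 0 0" --pt "0 0 0" --turn '[0,0,0,0,0,0,0,0,0,0,0]'

```text
time: 15.8
ee_pos: [0.4839, 0.3395, 0.095]
eef_rot: [-0.039, 0.999, 0.0, 0.0]
ft_force: [-0.3, -0.4, -1.8]
width: 0.0219
grip_force: 40.0
```

Request:
step_arm --pt "0 0 -0.1" --pt "0 0 0" --pt "0 0 0" --turn '[0,0,0]'

```text
time: 16.1
ee_pos: [0.4837, 0.3394, 0.0922]
eef_rot: [-0.039, 0.999, 0.0, 0.0]
ft_force: [0.2, 0.1, -1.9]
width: 0.0218
grip_force: 40.0
```

Request:
step_arm --pt "0 0 -0.08" --pt "0 0 -0.05" --pt "0 0 0" --pt "0 0 0" --turn '[0,0,0,0]'

```text
time: 16.5
ee_pos: [0.4836, 0.3393, 0.0887]
eef_rot: [-0.039, 0.999, -0.0, -0.0]
ft_force: [0.3, 1.3, -2.9]
width: 0.0215
grip_force: 40.0
```

Request:
step_arm --pt "0 0 -0.02" --pt "0 0 0" --turn '[0,0]'

```text
time: 16.7
ee_pos: [0.4837, 0.3394, 0.0886]
eef_rot: [-0.039, 0.999, 0.0, 0.0]
ft_force: [-1.3, -0.0, 0.3]
width: 0.0219
grip_force: 40.0
```

Contact on the rails at the expected height. I open the fingers and retreat straight up.

Request:
step_arm --pt "0 0 0" --pt "0 0 0" --pt "0 0 0" --pt "0 0 0" --pt "0 0 0" --pt "0 0 0" --pt "0 0 0" --pt "0 0 0" --turn '[0,0,0,0,0,0,0,0]' --grip 0

```text
time: 17.5
ee_pos: [0.4836, 0.3393, 0.0883]
eef_rot: [-0.039, 0.999, 0.0, -0.0]
ft_force: [0.5, 0.1, -0.6]
width: 0.0779
grip_force: 0.0
```

Request:
step_arm --pt "0 0 0.3" --pt "0 0 0.7" --pt "0 0 0.9" --pt "0 0 0.9" --pt "0 0 0.9" --pt "0 0 0.9" --pt "-0.5 0.5 0.5" --pt "-0.8 0.8 0" --pt "-0.8 0.8 0" --pt "-0.8 0.8 0" --pt "-0.5 0.5 0" --pt "0 0 0" --turn '[0,0,0,0,0,0,0,0,0,0,0,0]'

```text
time: 18.7
ee_pos: [0.3962, 0.4267, 0.2164]
eef_rot: [-0.041, 0.999, 0.001, -0.0]
ft_force: [0.7, -0.2, -0.9]
width: 0.0873
grip_force: 0.0
```

```bash
python3 -c "
from st import *
B=np.array([.4835,.3385]);b=np.radians(4.5);u=np.array([np.cos(b),np.sin(b)]);w=np.array([-u[1],u[0]])
for n in('scene','top'):
    c=chips(n); W=cloud(c); Z=W[...,2]; L=W[...,:2]-B; m=(abs(L@u)<.075)&(abs(L@w)<.05)
    for lo,hi in((.075,.09),(.115,.135)):
        q=m&(Z>lo)&(Z<hi); print(n,lo,q.sum(),*rect(W[q][:,:2]),np.percentile(Z[q],[5,50,95]).round(4))
print(s['width'])
"
```

```text
18.7 [0.3962 0.4267 0.2164] yaw y 94.71 F [ 0.71 -0.24 -0.9 ] station 0.0081 0.525
scene 0.075 237 [482.4 339.8] [ 41.1 104.3] 4.8 [0.0763 0.08   0.0864]
scene 0.115 174 [481.1 340. ] [22.  73.4] 3.8 [0.1167 0.1234 0.126 ]
top chip [414. 179.] 301 x [-0.029  0.039] y [-0.152 -0.118] z [0.006 0.018 0.023]
top 0.075 352 [484.4 337.5] [ 40.5 100.9] 4.2 [0.0774 0.0805 0.0861]
top 0.115 320 [484.  337.7] [22.6 69.5] 2.9 [0.1181 0.1238 0.1263]
0.08733827998998116
```

The scraper sits at (0.484, 0.338), centred and level, with its head top at 80 mm as at the start. The chips lie still in the tray, so I hand in.

```bash
python3 -c "
from bench import *
print(close_job())"
```

```text
the job is handed in; nothing more can be done
None
```

I wiped the chips off the pan into the waste tray with light pressure, hung the scraper back in its stand blade down, and handed the job in at about 19 s; the third chip was partly hidden under the pan's edge in the last pictures, and the hand-in returned no verdict.

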